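# Complete the mill stand and hold it out to a guest

## Robot

A 7-joint arm with a two-finger parallel gripper is mounted at the origin on the work surface. World frame = base frame: x ahead of the robot, y to its left, z up, the work surface at z = 0. Lengths are in m, angles in rad, forces in N, time in s.
With the tool pointing down it reaches from about 0.4 to 0.9 m from the base axis. Payload 5.5 kg.
Tool frame: the origin (TCP) lies midway between the tips of the shut fingers; the grasp point (between the pads) lies 19 mm behind it; z points along the fingers, y is the direction in which the jaws open and shut (so a half turn about z gives the same grasp; the last joint's range is limited). The gripper opens to 85 mm and grips with 20 to 120 N. Pads are 22 mm wide; open, the fingers measure 114 mm over their backs; the gripper's body (76 mm by 85 mm) begins 54 mm behind the grasp point. The pads swing forward as they close: fully open they stand 13 mm farther back than shut.
Start: joints at [0.263, 0.501, -0.427, 1.55, 0.221, 1.138, -0.21], TCP at [0.65, 0, 0.231] pointing down, gripper open.
Joint ranges: [-2.88, 2.88], [-0.31, 2.03], [-1.54, 1.56], [0.2, 2.42], [-1.41, 4.55], [0.19, 2.02], [-2.57, 2.57]. Speed limits (rad/s): [2.57, 2.57, 3.14, 3.14, 3.14, 3.14, 3.14].

## Interface

Orientations are given as a unit quaternion [x, y, z, w].
In Python, from plant import telemetry, camera, finish_job gives the robot as it stands.
- The arm moves only by the tool carry_out, never from a script. Its argument "motion" is a list that holds one entry, the list of rows, each a list of 7 numbers: the shift along the tool's x, y, z in mm, then the turn, a rotation vector about the tool's x, y, z in degrees, then the closure, from 0 (fully open) to 1 (shut). In form: [[[dx, dy, dz, wx, wy, wz, grip], ...]]. A call has 1 to 5 rows; each row shifts and turns the commanded pose from where the row before left it, along the tool's axes as they then stand; what a row does not reach is not made up. A row lasts 1/8 s, in which the tool goes at most 62.5 mm and 10.7 degrees, less where a joint would pass 70% of its speed; a pose out of reach is approached as far as the arm can. A call with a gripper value outside its range is refused whole. The fingers move at their own pace and stop on an object; the grip force is fixed at half the most. Time passes only in rows, so rows that do not move let the fingers close. It gives the time, the measured TCP pose, the force and the opening at its end, in the units of the state.
- telemetry.get_state(): the state, without advancing time (a new reading comes with each control period).
- camera(name): name is "scene" or "side" or "wrist"; returns a dict with "img" (384x512x3 uint8, red, green, blue), "fx", "fy", "cx", "cy" (pixels), "R" (3x3) and "t" (3): a world point X has camera coordinates R X + t. Camera axes: x right, y down, z forward; pixel columns grow to the right and rows downward; lengths in m; the calibration is good to about 2 mm. A picture is of the moment at which its call begins. There is no depth.
- finish_job(): hands the job in, once; it reports no verdict.
The state is a dict: "clock": time; "qpos": joint angles; "joint_velocities": joint speeds; "effort": joint torques, N m; "ee_pos": TCP position; "eef_rot": TCP orientation; "wrist_force": force on the tool from outside, world axes, zero at the start; "wrist_torque": the same for the moment, N m; "grip_width": finger opening in m.
Only numpy, scipy, OpenCV 4.12 (cv2) and the standard library are available. Lean on these libraries where they do the work, as an engineer would, in place of code of your own. Each camera call takes 0.05 s, during which the arm holds its last target.

## Task

Stand the loose wooden pepper mill in the empty ring of the steel two-ring mill stand, setting it down on the ring's floor and letting go of it, not dropping it. Then pick up the stand with both mills in it and hold it out for the guest in the air over the middle of the cork mat, level, its underside about 15 cm above the mat and its long side in line with the mat's long side (either way round). Finish still holding it there; keep the mills and the stand upright throughout and leave the other things on the table where they are.

Things in the scene. Friction and masses are not known exactly. Their poses are not given: they have to be found in the camera images.
- stand: Loose steel mill stand, 0.3 kg empty: base 165 x 64 x 8 mm; on it two upright tube rings (inner dia. 49, outer 56 mm, tops 43 mm above the table, centres 50 mm either side of the middle along the long side) and between them a 10 mm post with a handle bar. One ring holds a mill, one is empty. Origin: centre of the underside; x along the long side towards the empty ring, z up.
- stand_free (a point): Centre of the floor of the empty ring, 8 mm above the stand's underside, at x = +50 mm of the stand; axes as the stand's.
- stand_taken (a point): Centre of the floor of the ring that already holds a mill, at x = -50 mm of the stand; axes as the stand's.
- stand_handle (a point): Centre of the stand's handle bar, 95 mm above its underside: hold the stand here from above. Bar 40 mm long along the stand's x, 13 mm wide across, 20 mm high; axes as the stand's. Seated mills begin 30 mm from the bar's centre on both sides along x and rise to 119 mm above the table; nothing is beside the bar across it.
- mill: The loose pepper mill, dark wood, upright on the table near other wooden things, twin of the one in the stand: round, 111 mm tall, about 0.11 kg; foot dia. 40 mm up to 46 mm, waist 29 mm at 59 mm, straight head dia. 38 mm from 70 to 99 mm (grip here), small steel nut on top. Origin: centre of its underside; z up.
- mill2: The twin mill that already stands in the other ring of the stand, same shape. Origin: centre of its foot's underside; z up.
- mat: Cork table mat, 240 x 160 x 4 mm, fixed flat on the table. Origin: centre of its underside; x along its long side.
- pot: Bystander: squat closed pot of dark wood, 62 mm tall, 50 mm in diameter, near the loose mill. Origin under its centre.
- candle: Bystander: dark wooden candle stick, 85 mm tall, a stem 28 mm in diameter on a flat foot 68 mm in diameter, near the loose mill. Origin under its centre.
- saucer: Bystander: white saucer, 132 mm in diameter, 16 mm high. Origin under its centre.
- cup: Bystander: white cup with a handle on the saucer, 84 mm in diameter, 60 mm tall. Origin under its centre.
- bowl: Bystander: white sugar bowl, 100 mm in diameter, 50 mm tall. Origin under its centre.
- jug: Bystander: white milk jug, 70 mm in diameter, 75 mm tall, with a handle. Origin under its centre.

How it is judged:
By the outcome, as a careful person would: the job done as asked, in the order asked, and still so for the second after the job is handed in, while the arm keeps its last pose, push and grip.
It also fails if it takes over 64 s, if anything falls off the work surface, if the arm or the gripper's body presses on something with over 40 N, if the wrist force passes 120 N, or if a joint passes its speed limit or range.

## Working session

There is one attempt and no reset: what is moved stays moved. The work goes in short steps, Python scripts to look and compute and a tool call to move; the robot and the scene stay as the last step left them, time stands still between calls to the robot, and variables do not carry over. Pictures are saved under pics/ and viewed, and the job is handed in when it is done.

Besides the shell and the picture viewer there is one more tool, called by a JSON object that holds its "fn" and its "kwargs", one argument or row to a line. carry_out: Moves the arm, as the interface text tells. Its arguments: {"type":"object","properties":{"motion":{"type":"array","items":{"type":"array","items":{"type":"array","items":{"type":"number"}}}}},"required":["motion"]}

```bash
ls; mkdir -p pics; cat > h.py <<'E'
import numpy as np,cv2,json
from plant import telemetry,camera,finish_job
def snap(n,f):
    c=camera(n); cv2.imwrite(f'pics/{f}.png',c['img'][:,:,::-1]); np.savez(f'pics/{f}.npz',**{k:np.array(v) for k,v in c.items()}); return c
def load(f): return dict(np.load(f'pics/{f}.npz'))
def ray(c,u,v):
    R=np.array(c['R']);t=np.array(c['t']);d=R.T@np.array([(u-c['cx'])/c['fx'],(v-c['cy'])/c['fy'],1]);return -R.T@t,d/np.linalg.norm(d)
def atz(c,u,v,z):
    o,d=ray(c,u,v);return o+d*(z-o[2])/d[2]
def tri(l):
    A=0;b=0
    for c,u,v in l:
        o,d=ray(c,u,v);P=np.eye(3)-np.outer(d,d);A=A+P;b=b+P@o
    X=np.linalg.solve(A,b); return X,[np.linalg.norm((np.eye(3)-np.outer(ray(*k)[1],ray(*k)[1]))@(X-ray(*k)[0])) for k in l]
def proj(c,X):
    p=c['R']@np.array(X)+c['t'];return c['fx']*p[0]/p[2]+c['cx'],c['fy']*p[1]/p[2]+c['cy']
def crop(f,x,y,w,h,s,o):
    i=cv2.imread(f'pics/{f}.png')[y:y+h,x:x+w];cv2.imwrite(f'pics/{o}.png',cv2.resize(i,None,fx=s,fy=s,interpolation=cv2.INTER_CUBIC))
E
python3 - <<'E'
from h import *
for n in ['scene','side','wrist']:
    c=snap(n,n+'0');print(n,c['fx'],-np.array(c['R']).T@c['t'],np.round(c['R'],2).tolist())
print(telemetry.get_state())
E
```

```text
pics
scene 441.163493844168 [ 0.97774412 -0.58637596  1.14055029] [[0.88, 0.48, -0.02], [0.39, -0.74, -0.56], [-0.28, 0.48, -0.83]]
side 408.2060432101065 [0.20797412 0.67193575 0.83566144] [[-0.84, -0.55, 0.02], [-0.4, 0.59, -0.7], [0.38, -0.59, -0.71]]
wrist 345.0494010076167 [0.64850678 0.08160613 0.37203007] [[1.0, 0.0, -0.0], [0.0, -0.95, 0.32], [-0.0, -0.32, -0.95]]
{'clock': 0.15, 'qpos': array([ 0.26321133,  0.50167856, -0.42682813,  1.55118095,  0.2208062 ,
        1.13832376, -0.21028711]), 'joint_velocities': array([ 0.00059567, -0.00287873, -0.00058366, -0.00448451, -0.00275144,
       -0.00051739,  0.00093788]), 'effort': array([-7.84630305e-03, -5.70037007e+01, -5.82563952e+00, -2.81283009e+01,
        1.07005105e-02,  7.80367671e-03, -3.10690336e-05]), 'ee_pos': array([ 6.49467722e-01, -4.27167296e-05,  2.30480715e-01]), 'eef_rot': array([ 7.07093192e-01,  7.07119951e-01, -5.23239514e-04, -5.65172535e-04]), 'wrist_force': array([ 0.82599572, -0.27255296, -0.66020967]), 'wrist_torque': array([-0.00591719, -0.03473661, -0.00492803]), 'grip_width': 0.08544287628228724}
```

View pics/scene0.png

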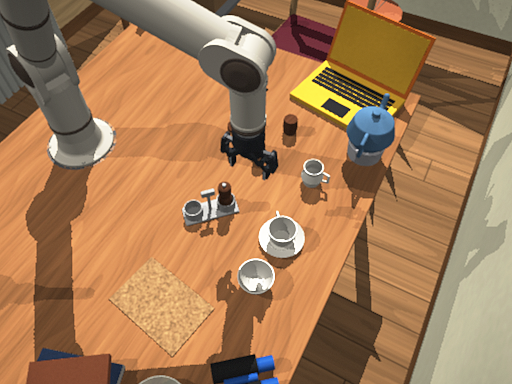

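View pics/side0.png

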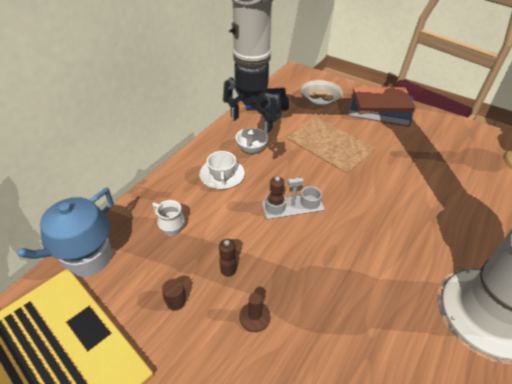

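View pics/wrist0.png

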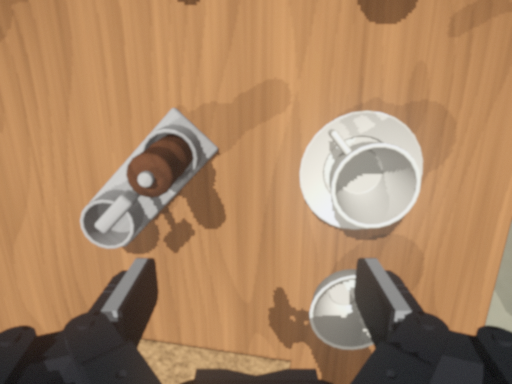

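The scene view shows the stand at (210,208), with the empty ring at (193,210), and the mat at (160,305). The mill is hidden behind the arm there. The side view shows the loose mill at (228,257), the pot at (175,293) and the candle at (255,315). The wrist view shows the stand at (150,180).

```bash
python3 - <<'E'
from h import *
s=load('side0');w=load('wrist0');c=load('scene0')
print('mill top',atz(s,227,241,.111),'foot',atz(s,229,270,0.005))
print('pot',atz(s,174,285,.062),'candle',atz(s,256,322,0),'candtop',atz(s,258,292,.085))
print('jug',atz(s,170,228,.0)); print('saucer',atz(s,222,176,0.01),atz(w,362,170,.01),'bowl',atz(s,252,141,.03))
for q in [(160,305),(155,260),(109,299),(172,353),(213,312)]: print('mat',atz(c,*q,.004))
crop('side0',240,160,110,70,7,'a');crop('wrist0',60,90,180,170,4,'b');crop('scene0',170,170,80,60,9,'c');crop('side0',190,220,100,120,5,'d')
E
```

```text
mill top [0.5537427  0.23583565 0.111     ] foot [0.54944348 0.23955639 0.005     ]
pot [0.60220395 0.36604755 0.062     ] candle [4.24733507e-01 3.12445902e-01 1.11022302e-16] candtop [0.43535526 0.29131869 0.085     ]
jug [0.75558643 0.21780308 0.        ]
saucer [ 0.75408941 -0.00974029  0.01      ] [ 0.76312896 -0.01430256  0.01      ] bowl [ 0.75796855 -0.17466654  0.03      ]
mat [ 0.56381733 -0.34897006  0.004     ]
mat [ 0.47613302 -0.24734104  0.004     ]
mat [ 0.43299882 -0.40015694  0.004     ]
mat [ 0.66142295 -0.43707223  0.004     ]
mat [ 0.69813539 -0.29859283  0.004     ]
```

View pics/a.png

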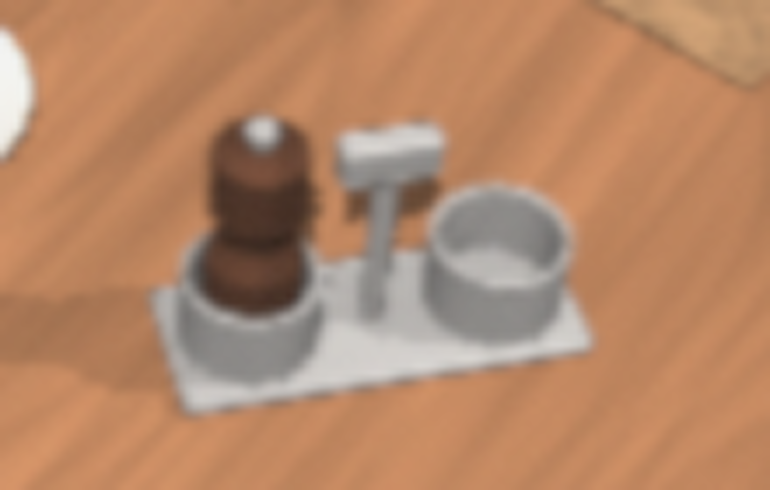

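View pics/b.png

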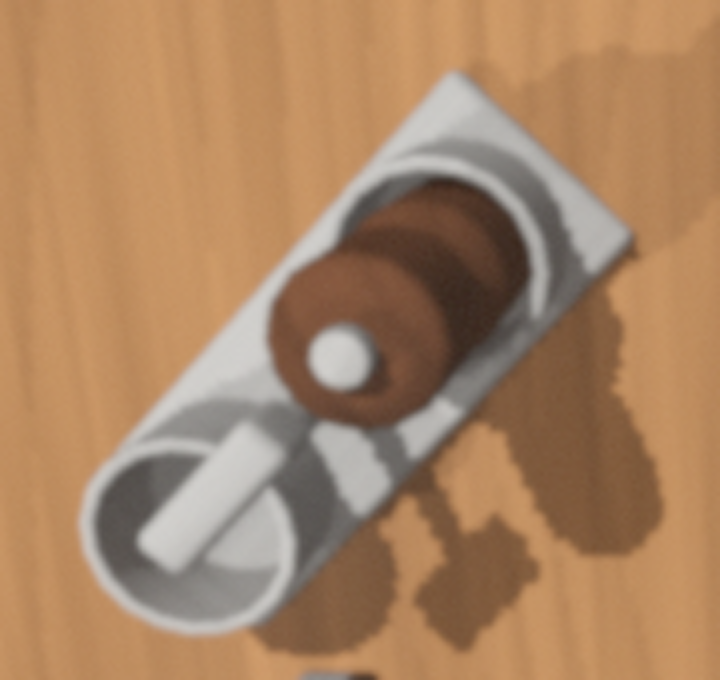

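View pics/c.png

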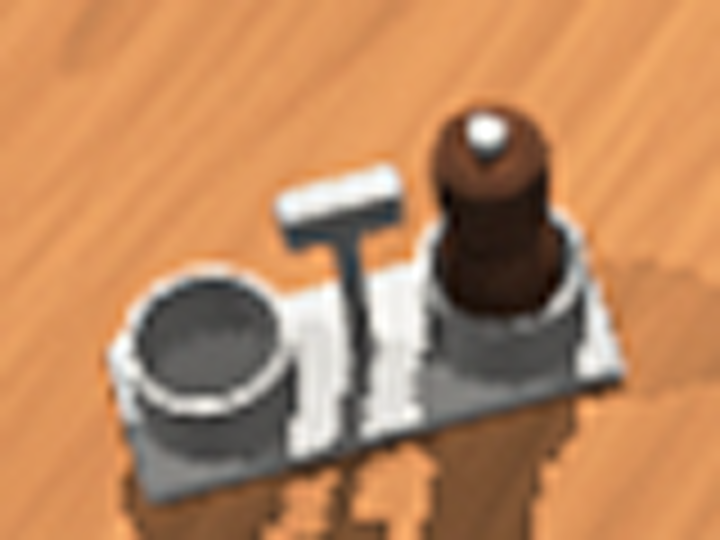

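View pics/d.png

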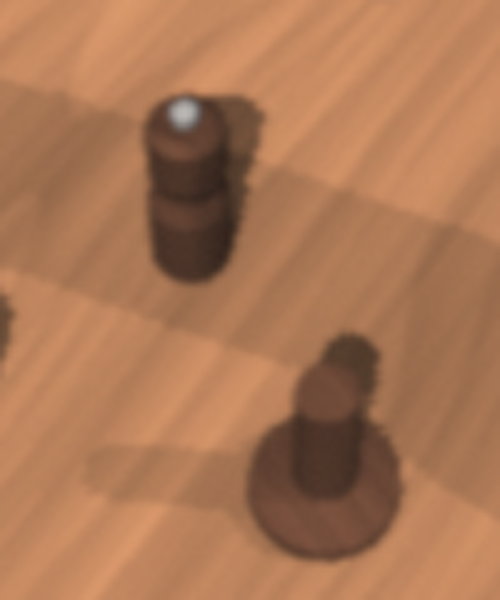

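```bash
python3 - <<'E'
from h import *
s=load('side0');w=load('wrist0');c=load('scene0')
A=lambda x,y:(s,240+(x+.5)/7-.5,160+(y+.5)/7-.5)
B=lambda x,y:(w,60+(x+.5)/4-.5,90+(y+.5)/4-.5)
C=lambda x,y:(c,170+(x+.5)/9-.5,170+(y+.5)/9-.5)
R={}
for n,a,b,cc in [('ring',(501,239),(189,535),(212,338)),('nut2',(263,132),(342,357),(487,132)),('bar',(391,141),(212,495),(340,194))]:
    R[n]=tri([A(*a),B(*b),C(*cc)]);print(n,R[n]);print(atz(*A(*a),{'ring':.043,'nut2':.117,'bar':.105}[n]),atz(*B(*b),{'ring':.043,'nut2':.117,'bar':.105}[n]))
d=R['ring'][0]-R['nut2'][0];print(d,np.degrees(np.arctan2(d[1],d[0])))
print('base corners',atz(*B(455,70),.008),atz(*B(632,237),.008),atz(*A(190,410),.008),atz(*A(590,345),.008),atz(*A(152,290),.008))
print(atz(*C(620,372),.008),atz(*C(155,495),.008),atz(*C(110,350),.008))
print('mill',atz(s,226.2,242.2,.109))
crop('scene0',100,250,125,115,6,'e')
E
```

```text
ring (array([ 0.49241907, -0.06445875,  0.03993231]), [np.float64(0.000168330837453918), np.float64(0.0002098572350361834), np.float64(0.00030196069274667414)])
[ 0.49125048 -0.06180213  0.043     ] [ 0.49366224 -0.06303068  0.043     ]
nut2 (array([0.56227385, 0.00581457, 0.11536781]), [np.float64(0.0004851952854170863), np.float64(0.0005167153848334511), np.float64(0.0007402732339528648)])
[0.56201065 0.00712547 0.117     ] [0.56302563 0.00680841 0.117     ]
bar (array([ 0.52727928, -0.02882618,  0.10178   ]), [np.float64(0.000553717844066902), np.float64(0.000760111703068408), np.float64(0.0005113565957017864)])
[ 0.52631302 -0.02641007  0.105     ] [ 0.52887068 -0.02670016  0.105     ]
[-0.06985478 -0.07027332 -0.0754355 ] -134.82886919973382
base corners [0.56330554 0.0517191  0.008     ] [0.60733166 0.00829765 0.008     ] [0.55984673 0.05315621 0.008     ] [ 0.44800815 -0.06245075  0.008     ] [0.60551188 0.00859136 0.008     ]
[0.60683971 0.00332642 0.008     ] [ 0.49475671 -0.10967842  0.008     ] [ 0.45080925 -0.06949635  0.008     ]
mill [0.55421421 0.23831114 0.109     ]
```

View pics/e.png

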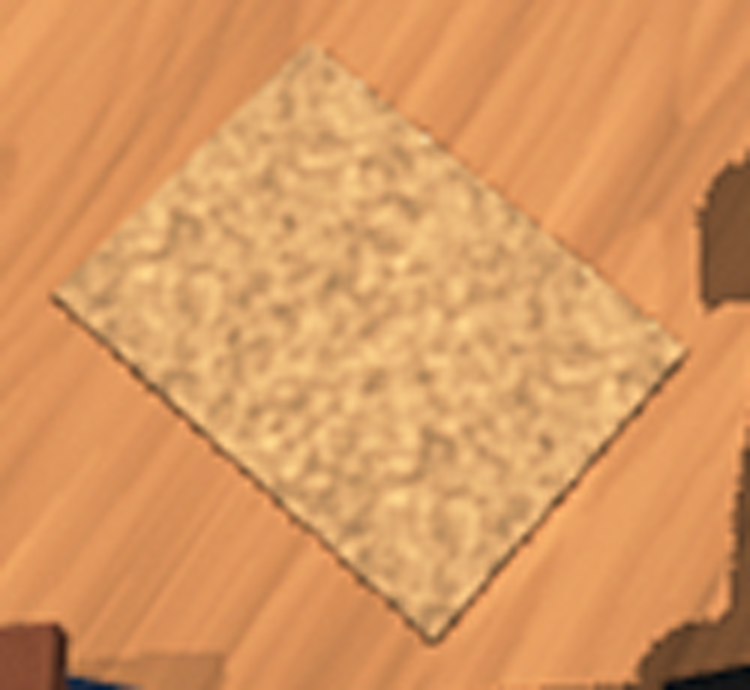

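{"fn": "carry_out", "kwargs": {
  "motion": [
    [[40, -24, 0, 0, 0, 0, 0], [45, -26, 0, 0, 0, 0, 0], [45, -26, 0, 0, 0, 0, 0], [35, -20, 0, 0, 0, 0, 0], [0, 0, 0, 0, 0, 0, 0]]
  ]
}}

```text
clock: 0.78
ee_pos: [0.5516, 0.1696, 0.2315]
eef_rot: [0.705, 0.71, 0.0, -0.001]
wrist_force: [-0.6, -0.3, 0.7]
grip_width: 0.0856
```

```bash
python3 - <<'E'
from h import *
snap('wrist','wrist1');print(telemetry.get_state()['ee_pos'],telemetry.get_state()['clock'])
c=load('scene0')
P=[atz(c,100+(x+.5)/6-.5,250+(y+.5)/6-.5,.004)[:2] for x,y in [(312,43),(52,294),(433,642),(686,350)]]
print(P,np.mean(P,0));
for i in range(4):
    d=P[(i+1)%4]-P[i];print(np.linalg.norm(d),np.degrees(np.arctan2(d[1],d[0])))
E
```

```text
[0.55303031 0.16680001 0.23136782] 0.825
[array([ 0.46168319, -0.24360471]), array([ 0.43047655, -0.40018765]), array([ 0.66572509, -0.44459   ]), array([ 0.69460179, -0.28798198])] [ 0.56312165 -0.34409108]
0.15966237083597007 -101.27124446147606
0.23940226261468225 -10.688636032418762
0.15924803161362133 79.55266886554887
0.23710844281486676 169.21289473426077
```

View pics/wrist1.png

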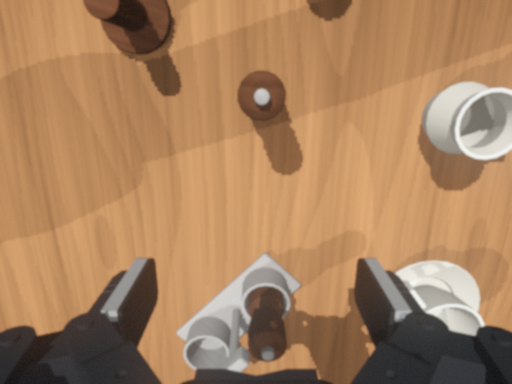

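The wrist view shows the loose mill's nut at (262,97), the candle at upper left, the jug at right and the stand at (240,310).

```bash
python3 - <<'E'
from h import *
w=load('wrist1');s=load('side0')
print(tri([(w,262,97),(s,226.2,242.2)]),atz(w,262,97,.109),atz(s,226.2,242.2,.109))
print('cand',atz(w,140,25,.005),'jug',atz(w,455,115,.0))
w0=load('wrist0');c=load('scene0')
crop('wrist1',170,245,140,130,5,'f')
E
```

```text
(array([0.55482563, 0.23716675, 0.10734245]), [np.float64(0.00023640318858976354), np.float64(0.00023640318858989605)]) [0.55461599 0.23710125 0.109     ] [0.55421421 0.23831114 0.109     ]
cand [0.43725543 0.29807909 0.005     ] jug [0.76161911 0.21456789 0.        ]
```

View pics/f.png

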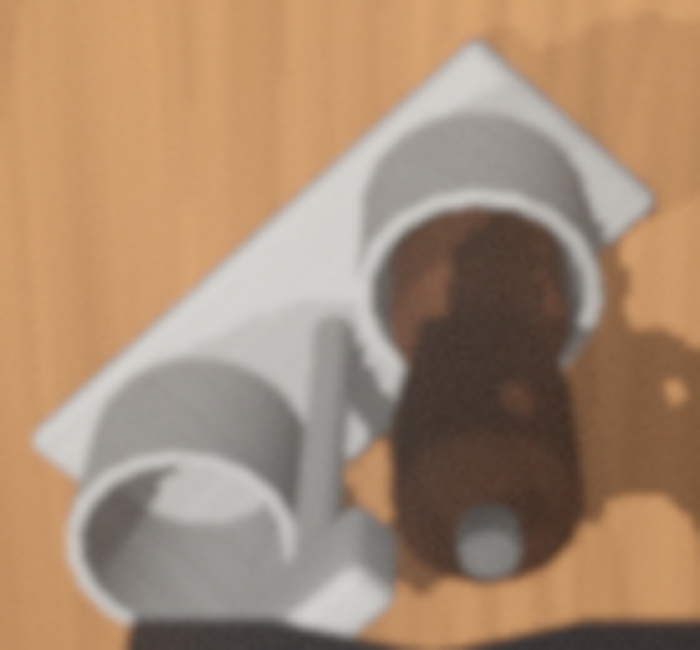

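{"fn": "carry_out", "kwargs": {
  "motion": [
    [[36, 0, 0, 0, 0, 0, 0], [36, 0, 0, 0, 0, 5, 0], [0, 0, 0, 0, 0, 10, 0], [0, 0, 0, 0, 0, 10, 0], [0, 0, 0, 0, 0, 10, 0]]
  ]
}}

```text
clock: 1.45
ee_pos: [0.555, 0.2352, 0.2308]
eef_rot: [0.889, 0.458, -0.0, 0.0]
wrist_force: [0.2, 0.5, 0.3]
grip_width: 0.0854
```

{"fn": "carry_out", "kwargs": {
  "motion": [
    [[0, 0, 20, 0, 0, 10, 0], [0, 0, 30, 0, 0, 0, 0], [0, 0, 0, 0, 0, 0, 0]]
  ]
}}

```text
clock: 1.82
ee_pos: [0.553, 0.2345, 0.1787]
eef_rot: [0.924, 0.382, -0.003, 0.0]
wrist_force: [-0.7, -1.0, -0.2]
grip_width: 0.0853
```

```bash
python3 - <<'E'
from h import *
from scipy.spatial.transform import Rotation as Ro
snap('wrist','wrist2');s=telemetry.get_state();print(s['ee_pos'],s['clock'],s['qpos'],Ro.from_quat(s['eef_rot']).as_matrix().round(3))
w=load('wrist2');print(proj(w,[.5547,.2372,.109]))
E
```

```text
[0.55398386 0.2353941  0.18037534] 1.875 [-0.18223043  0.45938845 -0.34561796  1.72407678  0.18063351  0.99214502
 -1.38125509] [[ 0.708  0.706 -0.002]
 [ 0.706 -0.708 -0.001]
 [-0.003 -0.001 -1.   ]]
(np.float64(256.1049307715086), np.float64(201.6051233931669))
```

View pics/wrist2.png

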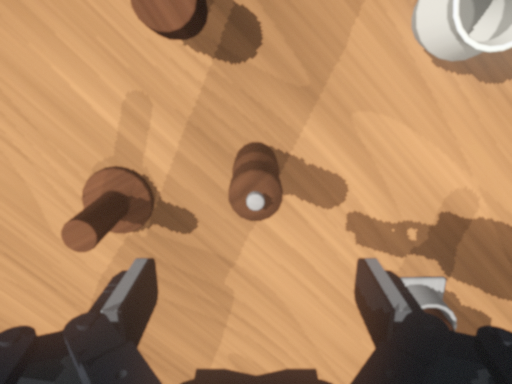

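The nut shows at (255,201) against a predicted (256,202), so the mill position is confirmed. Descending.

{"fn": "carry_out", "kwargs": {
  "motion": [
    [[1, 0, 40, 0, 0, 0, 0], [0, 0, 40, 0, 0, 0, 0], [0, 0, 25, 0, 0, 0, 0], [0, 0, 12, 0, 0, 0, 0], [0, 0, 0, 0, 0, 0, 0]]
  ]
}}

```text
clock: 2.5
ee_pos: [0.5552, 0.2376, 0.0646]
eef_rot: [0.924, 0.382, 0.0, 0.0]
wrist_force: [0.3, -1.2, 0.4]
grip_width: 0.085
```

```bash
python3 - <<'E'
from h import *
snap('wrist','wrist3');s=telemetry.get_state();print(s['ee_pos'],s['clock'],s['wrist_force'])
w=load('wrist3');print(proj(w,[.5547,.2372,.109]))
E
```

```text
[0.55567589 0.23795757 0.0653778 ] 2.55 [1.16852858 0.22915991 0.06660964]
(np.float64(258.10108634075175), np.float64(327.4474526721704))
```

View pics/wrist3.png

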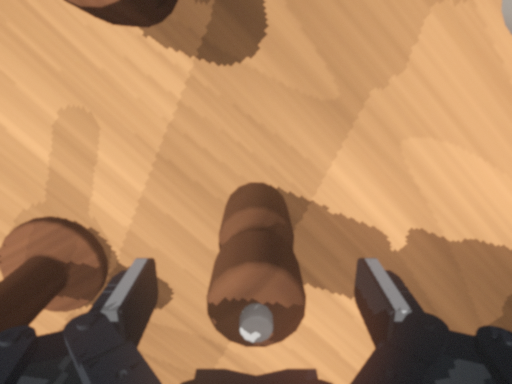

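The mill is centred between the fingers, with its nut at (256,323). Closing the gripper slowly.

{"fn": "carry_out", "kwargs": {
  "motion": [
    [[0, 0, 0, 0, 0, 0, 0.3], [0, 0, 0, 0, 0, 0, 0.5], [0, 0, 0, 0, 0, 0, 1], [0, 0, 0, 0, 0, 0, 1], [0, 0, 0, 0, 0, 0, 1]]
  ]
}}

```text
clock: 3.18
ee_pos: [0.5555, 0.2381, 0.0653]
eef_rot: [0.924, 0.383, 0.001, 0.0]
wrist_force: [-0.3, -0.4, 6.0]
grip_width: 0.0367
```

{"fn": "carry_out", "kwargs": {
  "motion": [
    [[0, 0, 0, 0, 0, 0, 1], [0, 0, -6, 0, 0, 0, 1], [0, 0, -20, 0, 0, 0, 1], [0, 0, -30, 0, 0, 0, 1], [0, 0, 0, 0, 0, 0, 1]]
  ]
}}

```text
clock: 3.8
ee_pos: [0.5568, 0.2389, 0.1238]
eef_rot: [0.924, 0.383, 0.003, -0.0]
wrist_force: [0.9, -0.2, -1.0]
grip_width: 0.0362
```

```bash
python3 - <<'E'
from h import *
snap('wrist','wrist4');snap('side','side4');s=telemetry.get_state();print(s['ee_pos'],s['clock'],s['wrist_force'],s['grip_width'])
i=np.hstack([cv2.resize(cv2.imread('pics/wrist4.png'),(400,300)),cv2.resize(cv2.imread('pics/side4.png')[120:360,100:400],(400,320))[:300]]);cv2.imwrite('pics/g.png',i)
E
```

```text
[0.55486525 0.23771629 0.12095831] 3.9 [-0.19903075 -0.20069473 -0.08389742] 0.036528095627000684
```

View pics/g.png

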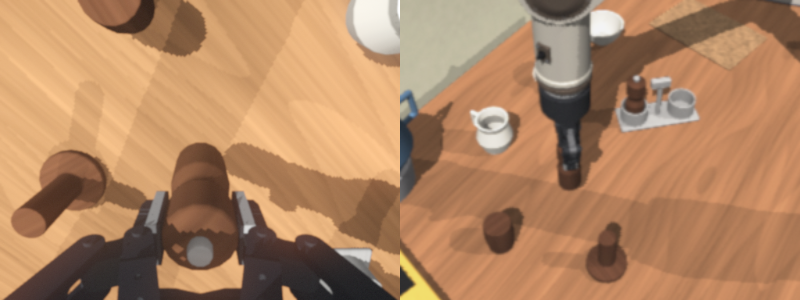

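{"fn": "carry_out", "kwargs": {
  "motion": [
    [[0, 0, -40, 0, 0, 0, 1], [-20, 13, -35, 0, 0, 0, 1], [-40, 26, 0, 0, 0, 0, 1], [-45, 30, 0, 0, 0, 0, 1], [-45, 30, 0, 0, 0, 0, 1]]
  ]
}}

```text
clock: 4.53
ee_pos: [0.5173, 0.06, 0.1944]
eef_rot: [0.924, 0.383, -0.001, -0.0]
wrist_force: [0.6, -0.5, -1.5]
grip_width: 0.0364
```

{"fn": "carry_out", "kwargs": {
  "motion": [
    [[-45, 30, 0, 0, 0, 0, 1], [-40, 25, 0, 0, 0, 0, 1], [-22, 15, 0, 0, 0, 0, 1], [0, 0, 20, 0, 0, 0, 1], [0, 0, 0, 0, 0, 0, 1]]
  ]
}}

```text
clock: 5.15
ee_pos: [0.4903, -0.0636, 0.1734]
eef_rot: [0.924, 0.382, -0.002, -0.001]
wrist_force: [0.4, 0.4, -1.1]
grip_width: 0.0363
```

```bash
python3 - <<'E'
from h import *
for n in ['wrist','side','scene']: snap(n,n+'5')
s=telemetry.get_state();print(s['ee_pos'],s['eef_rot'],s['clock'],s['wrist_force'],s['grip_width'],s['qpos'])
crop('side5',230,80,130,150,4,'k');crop('scene5',150,90,120,150,4,'l')
cv2.imwrite('pics/m.png',np.hstack([cv2.imread('pics/k.png')[:600,:400],cv2.imread('pics/l.png')[:600,:400]]))
E
```

```text
[ 0.49251177 -0.0628734   0.17538005] [ 9.23669008e-01  3.83191202e-01 -1.20078591e-04 -2.30449176e-04] 5.3 [ 0.16012578 -0.11438562 -0.14881768] 0.03625537381374948 [ 0.292079    0.27759436 -0.25364022  1.98776876  0.0884186   0.88701426
 -0.79251162]
```

View pics/wrist5.png

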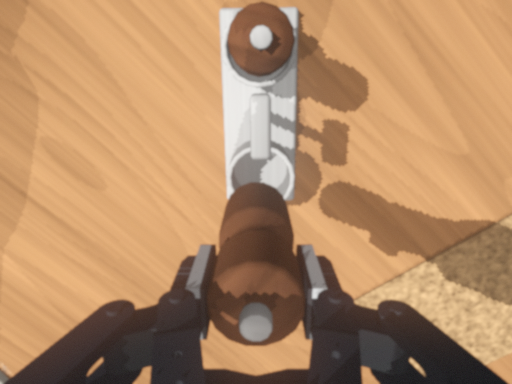

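View pics/m.png

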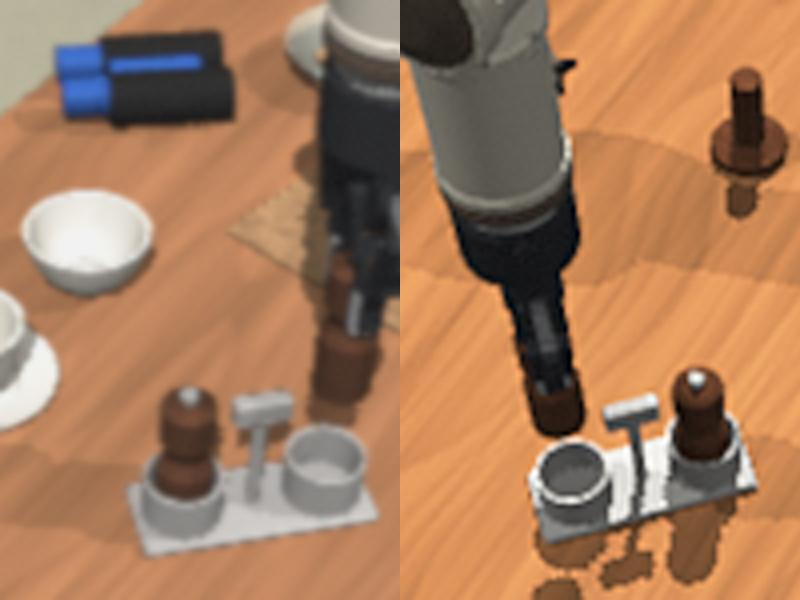

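```bash
python3 - <<'E'
from h import *
w=load('wrist5')
p=np.array([.4925,-.0629]);
for z in (.043,.008): print('tcp@',z,proj(w,[*p,z]))
print('ring est',proj(w,[.4925,-.0635,.043]))
print('mill2 nut->',atz(w,261.5,37,.117),'bar',atz(w,260,97,.105),atz(w,261,157,.105))
print('nut held',atz(w,257,322,.175-.065+.109), 'tcp', p)
crop('wrist5',200,0,120,220,3,'n');crop('side5',290,150,60,70,8,'o1');crop('scene5',175,170,80,70,8,'o2')
cv2.imwrite('pics/o.png',np.hstack([cv2.resize(cv2.imread('pics/o1.png'),(480,560)),cv2.resize(cv2.imread('pics/o2.png'),(640,560))[:,:320]]))
E
```

```text
tcp@ 0.043 (np.float64(258.64883327220156), np.float64(177.3945150778091))
tcp@ 0.008 (np.float64(258.48070885262734), np.float64(166.70288878786258))
ring est (np.float64(259.1648607310339), np.float64(177.89215511352896))
mill2 nut-> [0.56266922 0.00597199 0.117     ] bar [ 0.54024769 -0.01564189  0.105     ] [ 0.5153566  -0.04160613  0.105     ]
nut held [ 0.49208039 -0.06143948  0.219     ] tcp [ 0.4925 -0.0629]
```

View pics/n.png

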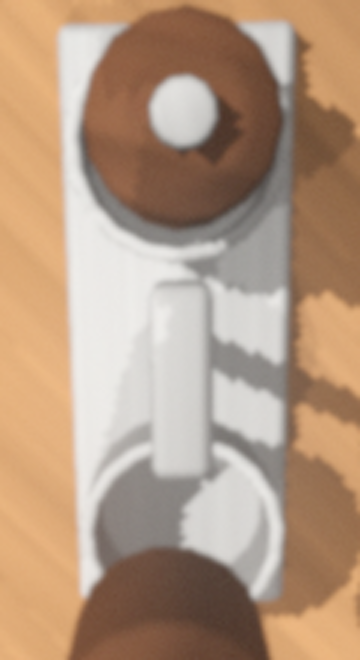

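View pics/o.png

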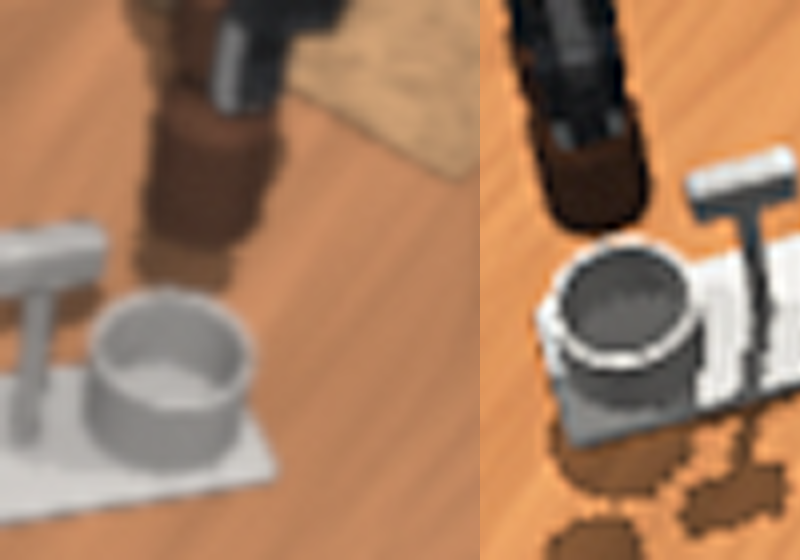

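{"fn": "carry_out", "kwargs": {
  "motion": [
    [[0, 2, 20, 0, 0, 0, 1], [0, 0, 20, 0, 0, 0, 1], [0, 0, 8, 0, 0, 0, 1], [0, 0, 0, 0, 0, 0, 1]]
  ]
}}

```text
clock: 5.8
ee_pos: [0.4939, -0.0645, 0.1273]
eef_rot: [0.924, 0.383, -0.0, -0.0]
wrist_force: [1.0, -0.4, -0.6]
grip_width: 0.0367
```

```bash
python3 - <<'E'
from h import *
for n in ['wrist','side','scene']: snap(n,n+'6')
s=telemetry.get_state();print(s['ee_pos'],s['eef_rot'],s['clock'],s['wrist_force'])
crop('side6',270,130,80,100,6,'o1');crop('scene6',165,140,60,100,6,'o2')
a=cv2.imread('pics/o1.png')[:600,:440];b=cv2.imread('pics/o2.png')[:600];cv2.imwrite('pics/p.png',np.hstack([a,b]));crop('wrist6',190,60,140,200,3,'q')
P=np.array(s['ee_pos']);
for n in ['wrist6','side6','scene6']:
    c=load(n);print(n,[np.round(proj(c,[P[0],P[1],z]),1) for z in (.062,.043)])
E
```

```text
[ 0.49463334 -0.06481843  0.12814446] [9.23826033e-01 3.82811859e-01 6.48957998e-04 3.47093227e-04] 5.95 [-0.23842515  0.89204368  0.01967558]
wrist6 [array([258.3, 208.6]), array([258.2, 198.7])]
side6 [array([311.4, 187.6]), array([310.6, 192.6])]
scene6 [array([192.7, 203.4]), array([193.5, 206.9])]
```

View pics/p.png

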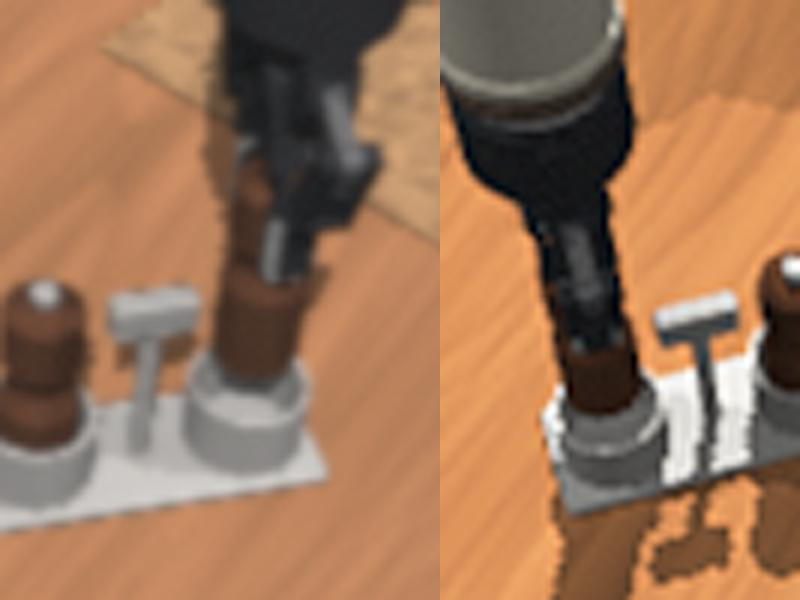

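View pics/q.png

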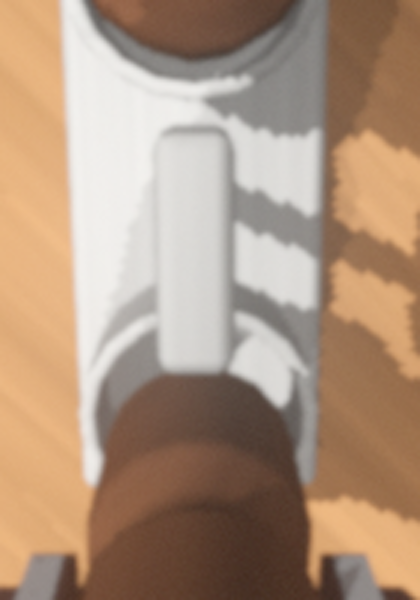

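{"fn": "carry_out", "kwargs": {
  "motion": [
    [[0.5, 0, 12, 0, 0, 0, 1], [0, 0, 15, 0, 0, 0, 1], [0, 0, 12, 0, 0, 0, 1], [0, 0, 6, 0, 0, 0, 1], [0, 0, 0, 0, 0, 0, 1]]
  ]
}}

```text
clock: 6.58
ee_pos: [0.4937, -0.0644, 0.0816]
eef_rot: [0.924, 0.383, -0.001, -0.0]
wrist_force: [-0.2, 0.0, -0.4]
grip_width: 0.0364
```

```bash
python3 - <<'E'
from h import *
for n in ['wrist','side','scene']: snap(n,n+'7')
s=telemetry.get_state();print(s['ee_pos'],s['eef_rot'],s['clock'],s['wrist_force'],s['wrist_torque'])
crop('side7',250,130,90,100,6,'o1');crop('scene7',165,140,80,100,6,'o2')
a=cv2.imread('pics/o1.png')[:600,:400];b=cv2.imread('pics/o2.png')[:600,:400];cv2.imwrite('pics/p.png',np.hstack([a,b]))
E
```

```text
[ 0.4946472  -0.06454943  0.08258476] [9.23867109e-01 3.82713259e-01 3.25457009e-04 1.44815455e-04] 6.725 [-0.32162661 -0.12919667 -0.87786303] [0.05016095 0.01499243 0.01399479]
```

View pics/p.png

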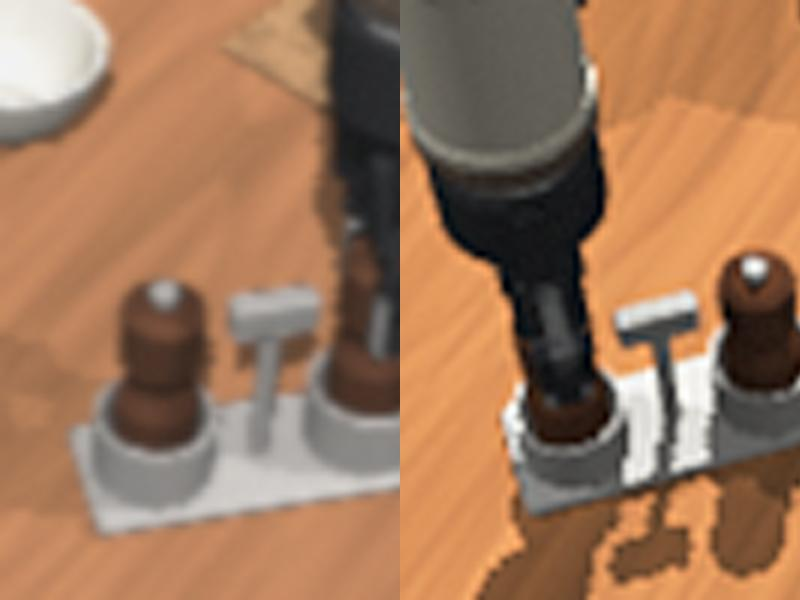

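The mill is inside the ring with no contact force. Lowering gently.

{"fn": "carry_out", "kwargs": {
  "motion": [
    [[0, 0, 4, 0, 0, 0, 1], [0, 0, 2, 0, 0, 0, 1], [0, 0, 0, 0, 0, 0, 1]]
  ]
}}

```text
clock: 7.1
ee_pos: [0.4941, -0.0645, 0.0761]
eef_rot: [0.924, 0.383, -0.0, -0.0]
wrist_force: [-0.4, 0.0, -0.9]
grip_width: 0.0366
```

{"fn": "carry_out", "kwargs": {
  "motion": [
    [[0, 0, 1, 0, 0, 0, 1], [0, 0, 1, 0, 0, 0, 1], [0, 0, 0, 0, 0, 0, 1]]
  ]
}}

```text
clock: 7.48
ee_pos: [0.4942, -0.0645, 0.0742]
eef_rot: [0.924, 0.383, -0.0, -0.0]
wrist_force: [-0.0, 0.6, -0.9]
grip_width: 0.0364
```

{"fn": "carry_out", "kwargs": {
  "motion": [
    [[0, 0, 0.7, 0, 0, 0, 1], [0, 0, 0.7, 0, 0, 0, 1], [0, 0, 0, 0, 0, 0, 1]]
  ]
}}

```text
clock: 7.85
ee_pos: [0.4944, -0.0645, 0.0733]
eef_rot: [0.924, 0.383, 0.0, 0.0]
wrist_force: [-1.6, 0.2, 4.2]
grip_width: 0.0366
```

There is 4 N of upward contact force, so the mill is on the floor. Opening in steps.

{"fn": "carry_out", "kwargs": {
  "motion": [
    [[0, 0, 0.3, 0, 0, 0, 1], [0, 0, 0, 0, 0, 0, 0.5], [0, 0, 0, 0, 0, 0, 0.4], [0, 0, 0, 0, 0, 0, 0.2], [0, 0, 0, 0, 0, 0, 0]]
  ]
}}

```text
clock: 8.48
ee_pos: [0.4942, -0.0645, 0.0725]
eef_rot: [0.924, 0.383, -0.0, -0.0]
wrist_force: [-0.4, -0.1, -0.5]
grip_width: 0.0835
```

{"fn": "carry_out", "kwargs": {
  "motion": [
    [[0, 0, 0, 0, 0, 0, 0], [0, 0, -20, 0, 0, 0, 0], [0, 0, -40, 0, 0, 0, 0], [0, 0, -50, 0, 0, 0, 0], [0, 0, -10, 0, 0, 0, 0]]
  ]
}}

```text
clock: 9.1
ee_pos: [0.4966, -0.0647, 0.1961]
eef_rot: [0.924, 0.383, 0.003, 0.002]
wrist_force: [0.1, 0.0, 0.2]
grip_width: 0.0848
```

```bash
python3 - <<'E'
from h import *
for n in ['wrist','side','scene']: snap(n,n+'8')
s=telemetry.get_state();print(s['ee_pos'],s['eef_rot'],s['clock'],s['wrist_force'],s['grip_width'])
crop('side8',250,130,90,100,6,'o1');crop('scene8',165,140,80,100,6,'o2')
a=cv2.imread('pics/o1.png')[:600,:400];b=cv2.imread('pics/o2.png')[:600,:400];cv2.imwrite('pics/p.png',np.hstack([a,b]))
E
```

```text
[ 0.49408466 -0.06466784  0.19246287] [9.23907196e-01 3.82616600e-01 8.38717646e-05 1.51480131e-04] 9.25 [-0.60708482  0.07766533 -1.05990051] 0.08540517756680459
```

View pics/p.png

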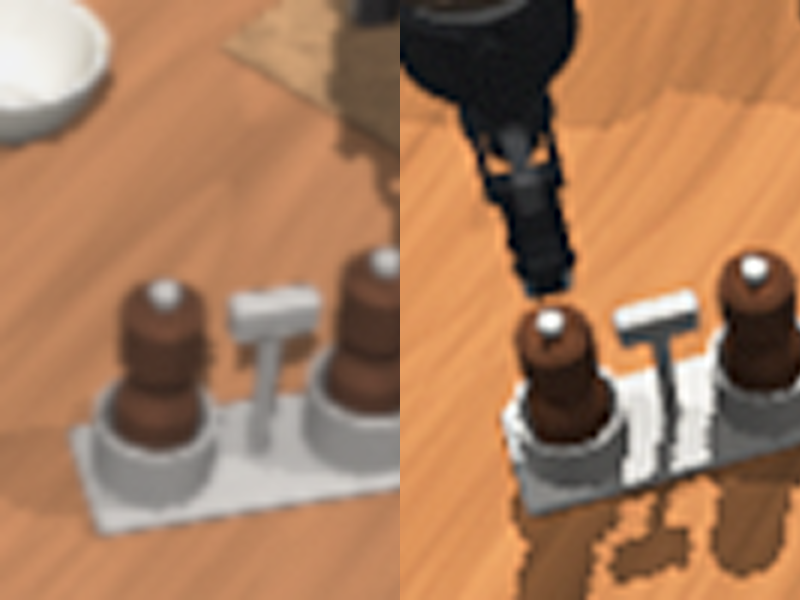

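View pics/wrist8.png

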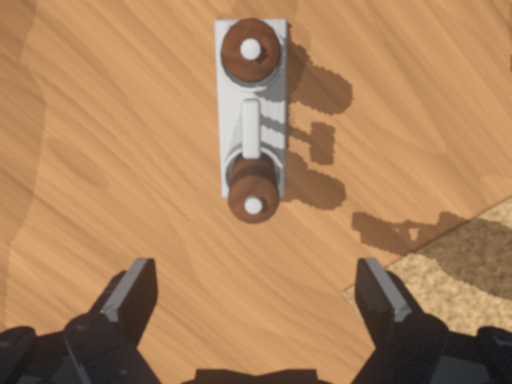

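```bash
python3 - <<'E'
from h import *
w=load('wrist8');s=load('side8');c=load('scene8')
S=(s,250+275.5/6-.5,130+301/6-.5);C=(c,165+256/6-.5,140+309/6-.5);W=(w,251.2,127)
print(tri([S,C,W]),tri([S,C]));
for z in (.105,.103): print([atz(*k,z) for k in (S,C,W)])
print('nuts',[atz(w,251,49,.119-.002),atz(w,253.5,205,.117)])
a=atz(w,251,49,.117)-atz(w,253.5,205,.117);print(np.linalg.norm(a),np.degrees(np.arctan2(a[1],a[0])))
a=atz(w,251,100,.105)-atz(w,251.5,156,.105);print(np.linalg.norm(a),np.degrees(np.arctan2(a[1],a[0])))
# base long edges
for p,q in (((216,20),(222,194)),((288,20),(285,194))):
    a=atz(w,*p,.008)-atz(w,*q,.008);print(np.linalg.norm(a),np.degrees(np.arctan2(a[1],a[0])),atz(w,*p,.008),atz(w,*q,.008))
crop('wrist8',200,0,110,230,3,'r')
E
```

```text
(array([ 0.52760888, -0.02874357,  0.10230782]), [np.float64(0.0002870467066903875), np.float64(0.0012055341783078597), np.float64(0.0014215591470735525)]) (array([ 0.52714545, -0.02931113,  0.10242132]), [np.float64(0.0004962046159145508), np.float64(0.0004962046159144261)])
[array([ 0.52642524, -0.02654782,  0.105     ]), array([ 0.52781701, -0.0309151 ,  0.105     ]), array([ 0.52893319, -0.02753353,  0.105     ])]
[array([ 0.52729692, -0.02845974,  0.103     ]), array([ 0.52694805, -0.02984232,  0.103     ]), array([ 0.52873415, -0.02771183,  0.103     ])]
nuts [array([0.56262034, 0.00597174, 0.117     ]), array([ 0.49374979, -0.06480391,  0.117     ])]
0.09875396789334889 45.781602106657274
0.03727796012463873 45.31919421903785
0.1587658135730946 45.157640736425066 [0.56286321 0.04999958 0.008     ] [ 0.45090813 -0.06257326  0.008     ]
0.15894516609610468 45.61999332777241 [0.6069776 0.0060141 0.008    ] [ 0.49580913 -0.10758667  0.008     ]
```

View pics/r.png

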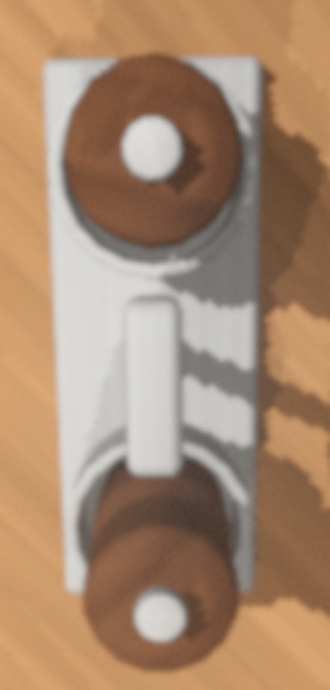

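{"fn": "carry_out", "kwargs": {
  "motion": [
    [[25, -0.8, 0, 0, 0, 0, 0], [24.5, -0.7, 0, 0, 0, -0.4, 0], [0, 0, 30, 0, 0, 0, 0], [0, 0, 20, 0, 0, 0, 0], [0, 0, 0, 0, 0, 0, 0]]
  ]
}}

```text
clock: 9.88
ee_pos: [0.5264, -0.0276, 0.1399]
eef_rot: [0.922, 0.387, -0.002, -0.001]
wrist_force: [-0.1, -0.1, 0.5]
grip_width: 0.0854
```

```bash
python3 - <<'E'
from h import *
for n in ['wrist','side','scene']: snap(n,n+'9')
s=telemetry.get_state();print(s['ee_pos'],s['eef_rot'],s['clock'],s['wrist_force'],s['grip_width'])
w=load('wrist9');print(proj(w,[.528,-.0285,.105]),proj(w,[*s['ee_pos'][:2],.105]))
E
```

```text
[ 0.52870012 -0.02806473  0.14286957] [ 9.22426987e-01  3.86171472e-01  2.08837127e-04 -6.35797019e-05] 10.025 [ 0.13553136 -0.14148518  0.32813976] 0.0854448114208886
(np.float64(260.8048156529436), np.float64(227.8190051752845)) (np.float64(261.1599613642274), np.float64(226.5077914152503))
```

View pics/wrist9.png

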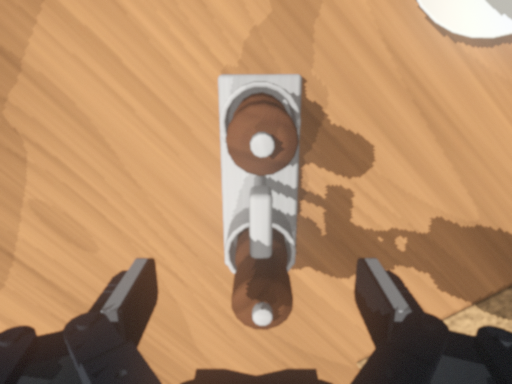

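{"fn": "carry_out", "kwargs": {
  "motion": [
    [[1, 0, 25, 0, 0, 0, 0], [0, 0, 22, 0, 0, 0, 0], [0, 0, 12, 0, 0, 0, 0], [0, 0, 7, 0, 0, 0, 0], [0, 0, 0, 0, 0, 0, 0]]
  ]
}}

```text
clock: 10.65
ee_pos: [0.5291, -0.0278, 0.0768]
eef_rot: [0.923, 0.386, 0.0, 0.0]
wrist_force: [-0.1, 0.9, 0.1]
grip_width: 0.0851
```

```bash
python3 - <<'E'
from h import *
for n in ['wrist','side','scene']: snap(n,n+'10')
s=telemetry.get_state();print(s['ee_pos'],s['clock'],s['wrist_force'],s['grip_width'])
crop('side10',230,80,130,150,4,'k');crop('scene10',150,90,120,150,4,'l')
cv2.imwrite('pics/m.png',np.hstack([cv2.imread('pics/k.png')[:600,:400],cv2.imread('pics/l.png')[:600,:400]]))
E
```

```text
[ 0.5295089  -0.02777022  0.07731958] 10.8 [ 0.18722677 -0.23982308  0.18920252] 0.08559027669660152
```

View pics/wrist10.png

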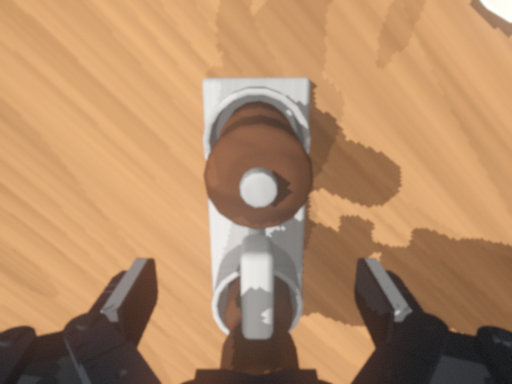

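View pics/m.png

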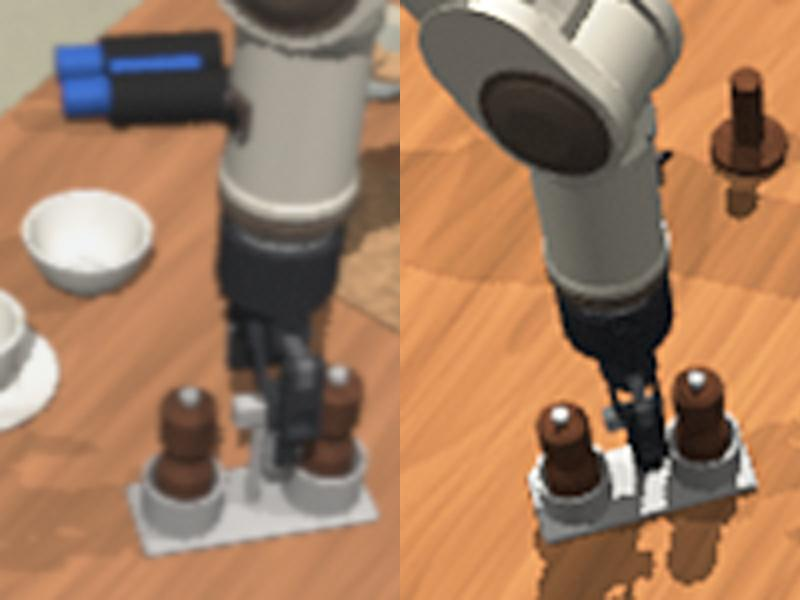

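{"fn": "carry_out", "kwargs": {
  "motion": [
    [[0, 0, 0, 0, 0, 0, 0.4], [0, 0, 0, 0, 0, 0, 0.7], [0, 0, 0, 0, 0, 0, 0.85], [0, 0, 0, 0, 0, 0, 1], [0, 0, 0, 0, 0, 0, 1]]
  ]
}}

```text
clock: 11.42
ee_pos: [0.5292, -0.028, 0.0767]
eef_rot: [0.923, 0.386, 0.0, 0.0]
wrist_force: [2.0, -1.3, -0.9]
grip_width: 0.012
```

{"fn": "carry_out", "kwargs": {
  "motion": [
    [[0, 0, 0, 0, 0, 0, 1], [0, 0, 0, 0, 0, 0, 1]]
  ]
}}

```text
clock: 11.68
ee_pos: [0.5292, -0.028, 0.0767]
eef_rot: [0.923, 0.386, 0.0, 0.0]
wrist_force: [1.2, -0.7, -0.7]
grip_width: 0.0122
```

```bash
python3 - <<'E'
from h import *
for n in ['wrist','side','scene']: snap(n,n+'11')
s=telemetry.get_state();print(s['ee_pos'],s['eef_rot'],s['clock'],s['wrist_force'],s['wrist_torque'],s['grip_width'],s['qpos'])
crop('side11',230,80,130,150,4,'k');crop('scene11',150,90,120,150,4,'l')
cv2.imwrite('pics/m.png',np.hstack([cv2.imread('pics/k.png')[:600,:400],cv2.imread('pics/l.png')[:600,:400]]))
E
```

```text
[ 0.52916625 -0.02795943  0.0767106 ] [9.22563159e-01 3.85846014e-01 2.09657646e-04 1.65952317e-04] 11.825 [ 0.96379882 -1.35407664 -0.13975943] [-0.26009181 -0.3154168  -0.03004417] 0.012183148757913072 [ 0.20006472  0.48055162 -0.24310778  1.97309783  0.17241482  0.70692495
 -0.92654848]
```

View pics/wrist11.png

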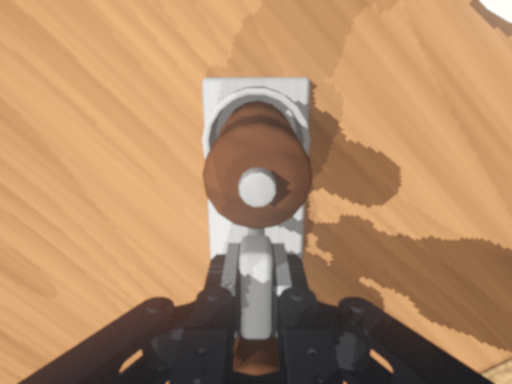

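View pics/m.png

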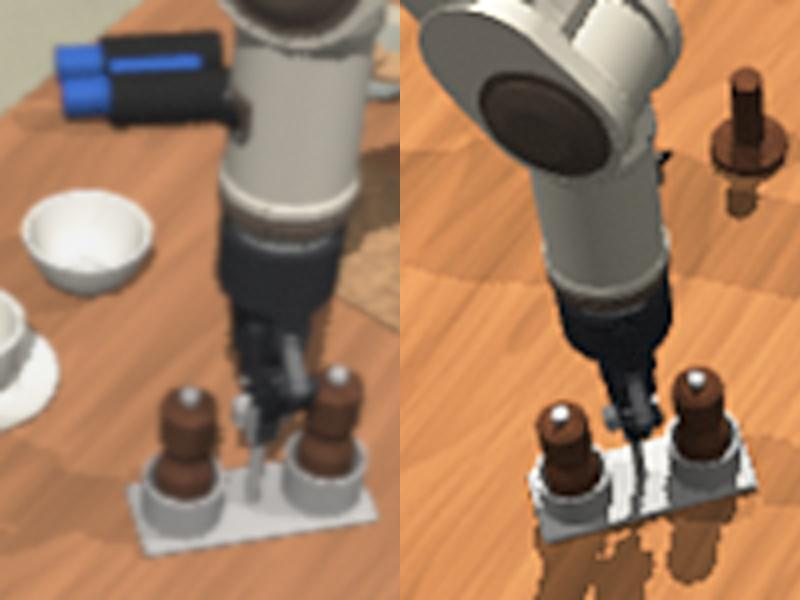

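{"fn": "carry_out", "kwargs": {
  "motion": [
    [[0, 0, -3, 0, 0, 0, 1], [0, 0, -6, 0, 0, 0, 1], [0, 0, -10, 0, 0, 0, 1], [0, 0, -10, 0, 0, 0, 1], [0, 0, 0, 0, 0, 0, 1]]
  ]
}}

```text
clock: 12.45
ee_pos: [0.5299, -0.0278, 0.1069]
eef_rot: [0.923, 0.386, 0.001, 0.001]
wrist_force: [-0.1, -0.0, -5.5]
grip_width: 0.0117
```

```bash
python3 - <<'E'
from h import *
for n in ['wrist','side','scene']: snap(n,n+'12')
s=telemetry.get_state();print(s['ee_pos'],s['eef_rot'],s['clock'],s['wrist_force'],s['wrist_torque'],s['grip_width'])
crop('side12',230,80,130,150,4,'k');crop('scene12',150,90,120,150,4,'l')
cv2.imwrite('pics/m.png',np.hstack([cv2.imread('pics/k.png')[:600,:400],cv2.imread('pics/l.png')[:600,:400]]))
a=cv2.imread('pics/wrist11.png').astype(int);b=cv2.imread('pics/wrist12.png');cv2.imwrite('pics/w12.png',np.hstack([a[50:350,160:360].astype(np.uint8),b[50:350,160:360]]))
E
```

```text
[ 0.52869241 -0.02782668  0.10556667] [ 9.22548348e-01  3.85881506e-01 -9.31981487e-05 -2.11907767e-05] 12.6 [-0.65518978 -1.0329987  -5.62324743] [0.04203361 0.09129002 0.05457642] 0.012151475578518407
```

View pics/w12.png

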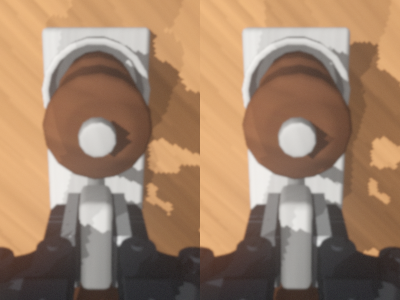

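View pics/m.png

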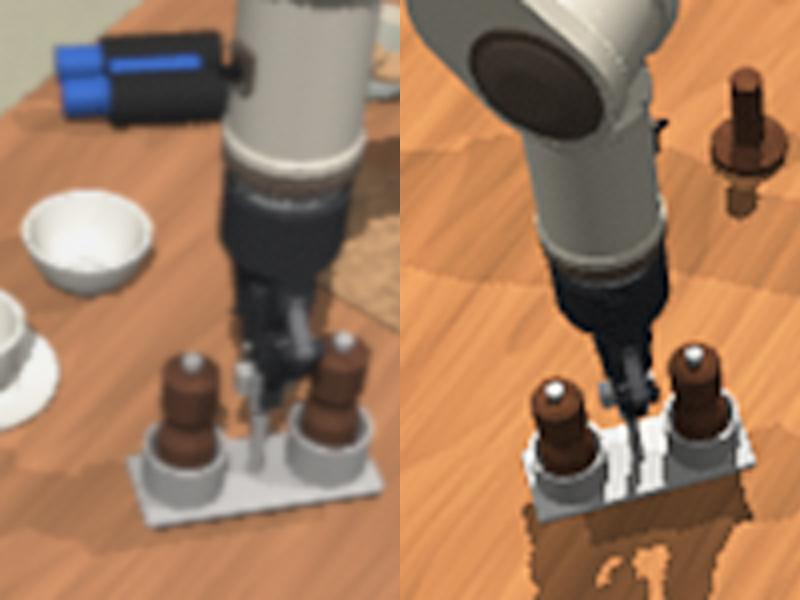

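Lifted with the stand level: the wrist view is unchanged relative to the gripper. Load is 5.6 N, which is right. Raising, then carrying it to the mat gently.

{"fn": "carry_out", "kwargs": {
  "motion": [
    [[0, 0, -8, 0, 0, 0, 1], [0, 0, -17, 0, 0, 0, 1], [0, 0, -25, 0, 0, 0, 1], [0, 0, -25, 0, 0, 0, 1], [0, 0, -25, 0, 0, 0, 1]]
  ]
}}

```text
clock: 13.22
ee_pos: [0.5291, -0.0277, 0.2076]
eef_rot: [0.922, 0.386, 0.001, 0.0]
wrist_force: [0.1, -0.5, -6.5]
grip_width: 0.012
```

{"fn": "carry_out", "kwargs": {
  "motion": [
    [[0, 0, -16, 0, 0, 0, 1], [0, 0, -8, 0, 0, 0, 1], [-6.3, 7.8, -1, 0, 0, 0, 1], [-12.5, 15.6, 0, 0, 0, 0, 1], [-18.8, 23.4, 0, 0, 0, 0, 1]]
  ]
}}

```text
clock: 13.85
ee_pos: [0.5352, -0.0877, 0.2294]
eef_rot: [0.922, 0.387, -0.001, -0.001]
wrist_force: [0.2, -0.2, -5.4]
grip_width: 0.0119
```

{"fn": "carry_out", "kwargs": {
  "motion": [
    [[-22, 27.3, 0, 0, 0, 0, 1], [-25.1, 31.2, 0, 0, 0, 0, 1], [-25.1, 31.2, 0, 0, 0, 0, 1], [-25.1, 31.2, 0, 0, 0, 0, 1], [-22, 27.3, 0, 0, 0, 0, 1]]
  ]
}}

```text
clock: 14.48
ee_pos: [0.5563, -0.279, 0.2289]
eef_rot: [0.923, 0.385, -0.001, -0.001]
wrist_force: [0.1, -0.1, -5.9]
grip_width: 0.0121
```

{"fn": "carry_out", "kwargs": {
  "motion": [
    [[-18.8, 23.4, 0, 0, 0, 0, 1], [-12.5, 15.6, 0, 0, 0, 0, 1], [-7.5, 9.3, 0, 0, 0, 0, 1], [-3.8, 4.7, 0, 0, 0, 0, 1], [0, 0, 0, 0, 0, 2, 1]]
  ]
}}

```text
clock: 15.1
ee_pos: [0.5655, -0.3433, 0.2305]
eef_rot: [0.929, 0.369, 0.0, -0.0]
wrist_force: [0.2, 0.2, -5.7]
grip_width: 0.0119
```

{"fn": "carry_out", "kwargs": {
  "motion": [
    [[0, 0, 0, 0, 0, 4, 1], [0, 0, 0, 0, 0, 6, 1], [0, 0, 0, 0, 0, 7, 1], [0, 0, 0, 0, 0, 7, 1], [0, 0, 0, 0, 0, 7, 1]]
  ]
}}

```text
clock: 15.72
ee_pos: [0.5659, -0.3421, 0.2308]
eef_rot: [0.994, 0.106, 0.0, -0.0]
wrist_force: [0.6, 1.1, -5.2]
grip_width: 0.0118
```

{"fn": "carry_out", "kwargs": {
  "motion": [
    [[0, 0, 0, 0, 0, 7, 1], [0, 0, 0, 0, 0, 7, 1], [0, 0, 0, 0, 0, 5, 1], [0, 0, 0, 0, 0, 4, 1], [0, 0, 0, 0, 0, 0, 1]]
  ]
}}

```text
clock: 16.35
ee_pos: [0.5659, -0.3423, 0.2308]
eef_rot: [0.996, -0.092, 0.0, -0.0]
wrist_force: [-0.2, -0.0, -5.5]
grip_width: 0.0119
```

```bash
python3 - <<'E'
from h import *
from scipy.spatial.transform import Rotation as Ro
for n in ['wrist','side','scene']: snap(n,n+'13')
s=telemetry.get_state();print(s['ee_pos'],Ro.from_quat(s['eef_rot']).as_matrix().round(4).tolist(),s['clock'],s['wrist_force'],s['wrist_torque'],s['grip_width'],s['qpos'])
M=Ro.from_quat(s['eef_rot']).as_matrix();print(np.degrees(np.arctan2(M[1,0],M[0,0])))
crop('side13',250,40,150,150,4,'k');crop('scene13',90,180,150,180,4,'l')
cv2.imwrite('pics/m.png',np.hstack([cv2.imread('pics/k.png')[:600,:400],cv2.imread('pics/l.png')[:600,:400]]))
E
```

```text
[ 0.56567203 -0.34317808  0.2307238 ] [[0.9833, -0.1822, 0.0002], [-0.1822, -0.9833, 0.0003], [0.0002, -0.0004, -1.0]] 16.5 [ 0.3225235  -0.09204997 -5.41512178] [ 0.03104169  0.01917796 -0.04881964] 0.011897680416004803 [ 0.4634549   0.4869508   0.05832108  1.53264428 -0.03072046  1.12286248
 -1.22565253]
-10.495092625927777
```

View pics/wrist13.png

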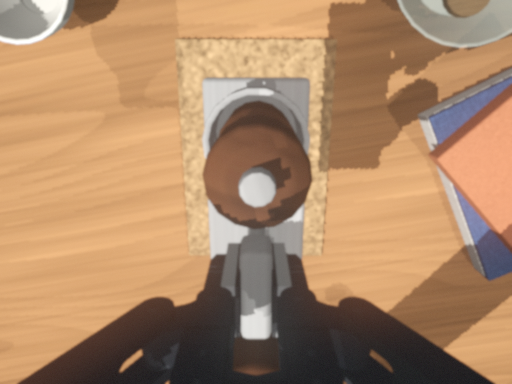

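View pics/scene13.png

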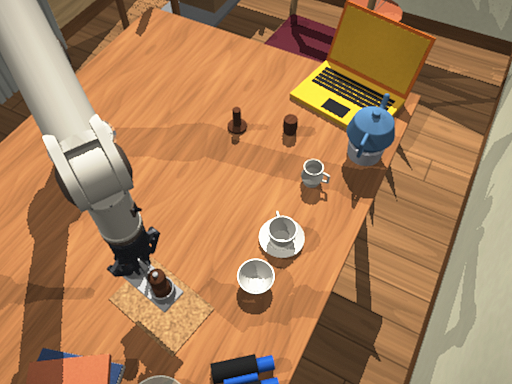

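View pics/side13.png

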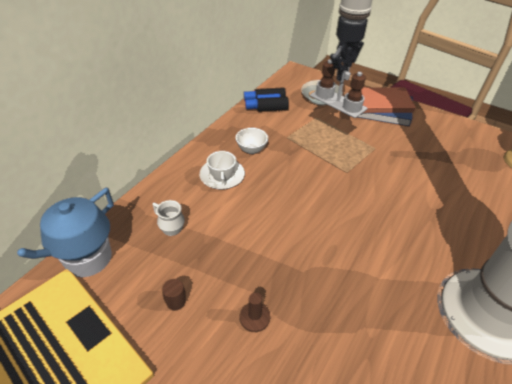

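Both mills are upright and the stand is level over the mat. The bystanders have not moved. Cross-checking the mat from the side and wrist views.

```bash
python3 - <<'E'
from h import *
w=load('wrist13');a=atz(w,177,38.5,.004);b=atz(w,335,38.5,.004);print(a,b,np.linalg.norm(a-b))
m=(a+b)/2;d=(b-a)[:2]/np.linalg.norm(b-a);u=np.array([-d[1],d[0]]);print('wrist centre',m[:2]-.12*u,np.degrees(np.arctan2(u[1],u[0])))
for p,q in (((177,38.5),(188,252)),((335,38.5),(323.5,252))):
    e=atz(w,*p,.004)-atz(w,*q,.004);print(np.degrees(np.arctan2(e[1],e[0])))
crop('side13',280,110,100,65,7,'s')
E
```

```text
[ 0.69389291 -0.28723946  0.004     ] [ 0.66574701 -0.43958918  0.004     ] 0.1549278204932507
wrist centre [ 0.56181683 -0.3416138 ] -10.467107424131228
-11.379261040173116
-9.667608483138244
```

View pics/s.png

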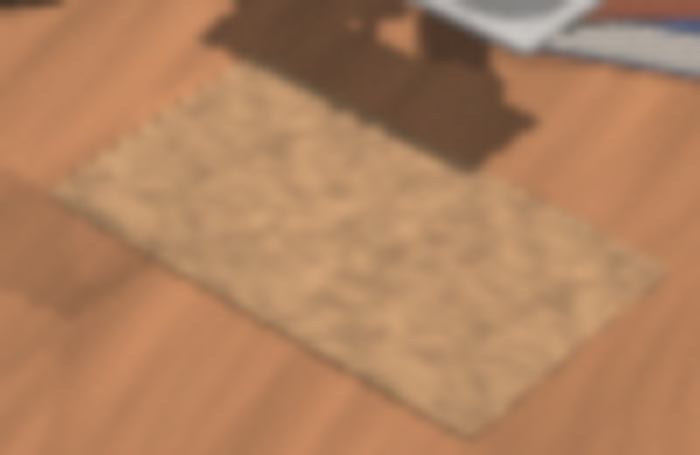

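```bash
python3 - <<'E'
from h import *
s=load('side13')
P=np.array([atz(s,280+(x+.5)/7-.5,110+(y+.5)/7-.5,.004)[:2] for x,y in [(243,62),(52,190),(473,436),(665,268)]])
print(P,P.mean(0))
for i in range(4):
    d=P[(i+1)%4]-P[i];print(np.linalg.norm(d),np.degrees(np.arctan2(d[1],d[0])))
st=telemetry.get_state();print(st['ee_pos'],st['wrist_force'],st['clock'])
E
```

```text
[[ 0.66600951 -0.42797556]
 [ 0.69303732 -0.28564585]
 [ 0.45797829 -0.24021508]
 [ 0.43178101 -0.39456349]] [ 0.56220153 -0.3371    ]
0.1448732079310983 79.24779879969631
0.23940906908523715 169.0610989202558
0.15655583015844582 -99.63290790804263
0.236599570072326 -8.118319446578413
[ 0.56567203 -0.34317808  0.2307238 ] [ 0.3225235  -0.09204997 -5.41512178] 16.5
```

{"fn": "carry_out", "kwargs": {
  "motion": [
    [[-1, -0.3, 0, 0, 0, 0, 1], [-1, -0.3, 0, 0, 0, 0, 1], [0, 0, 0, 0, 0, 0, 1], [0, 0, 0, 0, 0, 0, 1], [0, 0, 0, 0, 0, 0, 1]]
  ]
}}

```text
clock: 17.12
ee_pos: [0.5636, -0.3431, 0.2306]
eef_rot: [0.996, -0.092, 0.0, 0.0]
wrist_force: [-0.2, 0.5, -5.3]
grip_width: 0.0122
```

```bash
python3 - <<'E'
from h import *
c=snap('side','side14')
s=telemetry.get_state();print(s['ee_pos'],s['eef_rot'],s['clock'],s['wrist_force'],s['grip_width'])
crop('side14',290,0,110,130,5,'t')
E
```

```text
[ 0.56356421 -0.34302679  0.23057451] [ 9.95724123e-01 -9.23767799e-02  9.87498990e-06 -3.47643128e-05] 17.175 [ 0.28552578  0.1547091  -5.94839329] 0.012200263020918919
```

View pics/t.png

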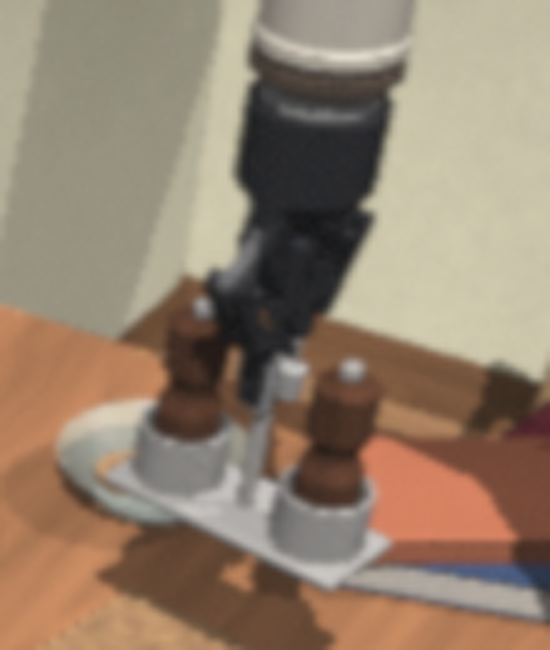

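The side view shows both mills seated upright, the stand level and the grip holding. Handing in.

```bash
python3 -c "
from plant import finish_job
print(finish_job())"
```

```text
the job is handed in; nothing more can be done
None
```

I stood the loose mill on the floor of the empty ring and let go of it there, at about 4 N of contact. I then lifted the stand by its handle bar with both mills in it. It is being held, level, over the middle of the mat. I handed the job in at 17.2 s; `finish_job` gave no verdict.

**Last checks**
- **Height:** the underside is about 0.154 m above the table, which is 15 cm above the mat.
- **Position:** I measured the mat centre at about (0.5625, -0.342). The tool is at (0.5636, -0.3430), with the stand's centre about 1 mm back along the stand from it.
- **Alignment:** the tool axis along the stand's long side points at -10.5°. The mat's long side measures about -10.5 to -11°.
- **Load:** the wrist reads about 5.5–6 N, which fits the stand with two mills, and the grip is steady at 12 mm.
- **Other things:** the candle, pot, cup, saucer, bowl and jug showed no change of place in the pictures.

**Disagreements**
- The mat centre from the side camera lay about 5–7 mm in y from the other two views. One corner was in shadow there, so I discounted that view.
- Heights triangulated from the cameras came out 1–3 mm below the given sizes. That is about the stated calibration error.

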